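# Book in a rack of samples with the hand scanner

## Robot

A 6-joint arm with a two-finger parallel gripper is mounted at the origin on the work surface. World frame = base frame: x ahead of the robot, y to its left, z up, the work surface at z = 0. Lengths are in m, angles in rad, forces in N, time in s.
With the tool pointing down it reaches from about 0.25 to 0.8 m from the base axis. Payload 8.5 kg.
Tool frame: the origin (TCP) lies on the front face of the gripper's body, between the roots of the fingers; the fingertips stand 73 mm ahead of it and the grasp point (between the pads) lies 54 mm ahead of it; x points along the fingers, y is the direction in which the jaws open and shut, and the axes are right-handed (so a half turn about x gives the same grasp; the last joint's range is limited). The gripper opens to 85 mm and grips with 20 to 120 N. Pads are 22 mm wide; open, the fingers measure 114 mm over their backs; the gripper's body (76 mm by 85 mm) begins 54 mm behind the grasp point. The pads swing forward as they close: fully open they stand 13 mm farther back than shut.
Start: joints at [1.121, 0.238, -0.013, 1.319, 0, 1.571], TCP at [0.228, 0.473, 0.304] pointing down, gripper open.
Joint ranges: [-2.66, 2.66], [-1.03, 1.9], [-1.14, 1.46], [-1.82, 2.27], [-1.45, 1.34], [-3.14, 3.14]. Speed limits (rad/s): [2.22, 2.22, 2.79, 3.14, 3.14, 3.14].

## Interface

Orientations are given as a unit quaternion [w, x, y, z].
In Python, from cell import robot gives the robot as it stands.
- The arm moves only by the tool carry_out, never from a script. Its argument "plan" is a list of rows, each a list of 3 entries, a list of its own where there are three numbers: the shift along the tool's x, y, z in m, then the turn, a rotation vector about the tool's x, y, z in rad, then the gripper's target within -1 to 1 (fully open at 1, half-way at 0, shut at -1). A call has 1 to 12 rows; each row is the pose to reach, as a shift and turn from the pose commanded when the call began, along the tool's axes at that moment; what a row does not reach only later rows make up. A row lasts 1/12 s, in which the tool goes at most 41.7 mm and 7.16 degrees, less where a joint would pass 70% of its speed; a pose out of reach is approached as far as the arm can. A call with a gripper value outside its range is refused whole. The fingers move at their own pace and stop on an object; the grip force is fixed at half the most. Time passes only in rows, so rows that repeat a pose let the fingers close. It gives the time, the measured TCP pose, the force and the opening at its end, in the units of the state.
- robot.get_state(): the state, without advancing time (a new reading comes with each control period).
- robot.grab_frame(name): name is "scene" or "top" or "wrist"; returns the picture (480x640x3 uint8, blue, green, red); there is no depth.
- robot.camera_model(name): a dict with "fx", "fy", "cx", "cy" (pixels), "eye" and "attitude" of the camera in the world. Camera axes: x right, y down, z forward; pixel columns grow to the right and rows downward; lengths in m; the calibration is good to about 2 mm. A picture is of the moment at which its call begins: read the wrist's pose just before it. camera_model takes no time and is no camera call; for the wrist camera it gives the pose at the moment of the call.
- robot.finish_job(): hands the job in, once; it reports no verdict.
Trained networks look in the newest picture that a camera, given by its name, has taken for a name from the list of things; names that differ only in an ending like _2 or _b are one class to them, and where a whole thing is asked for, a point or a joint stands for the part that bears it (a point fixed in the world has none). Each returns a list of dicts, best first, with "score" (0 to 1); they miss things now and then, are a little off and sometimes report something else, mostly with a low value. They report only what shows in the picture. A call takes as long as a camera call. They do not tell look-alikes from the thing itself.
- robot.find_in(camera, name): "box" ([left, top, right, bottom] in pixels, round what is visible of it).
- robot.tip_of(camera, name): "xy" ([column, row] in pixels: a listed point, or the origin of a listed thing).
The state is a dict: "time_s": time; "joint_pos": joint angles; "joint_velocities": joint speeds; "joint_torque": joint torques, N m; "tool_pos": TCP position; "tcp_rot": TCP orientation; "wrist_force": force on the tool from outside, world axes, zero at the start; "moment": the same for the moment, N m; "width": opening from 0.0 (shut) to 1.0 (fully open).
Only numpy, scipy, OpenCV 4.12 (cv2) and the standard library are available. Lean on these libraries where they do the work, as an engineer would, in place of code of your own. Each camera call takes 0.05 s, during which the arm holds its last target. There are 200 camera calls.

## Task

Take the hand scanner off its charging pad and scan the barcode label of the rack that holds three bottles: point the scanner's window squarely at the middle of the sloping label from about 6 cm away, with the long side of the window along the long side of the label, and hold it still for two seconds. Do not scan the rack with the single bottle, leave the loose things on the bench where they are, and then set the scanner down (not dropped) standing upright in the middle of its charging pad and let go.

Things in the scene. Friction and masses are not known exactly. Their poses are not given: they have to be found in the camera images.
- scanner: loose hand scanner, about 0.17 kg, standing on the pad. White head 62 (its x) x 40 (its y) x 28 mm high, neck 44 x 33 mm up to 45 mm, straight grey handle 32 (x) x 26 mm (y) up to the top at 140 mm. Origin: centre of the flat underside, the scan window (50 mm along x, 22 along y). z runs up the handle; it looks along -z. Grip across y, 95 to 115 mm above the underside
- pad: the fixed grey charging pad, 100 mm (its x) x 80 mm (its y) x 10 mm high with a flat top; origin at the centre of its underside on the bench, so the scanner stands on it with its origin 10 mm above the bench
- rack_full: fixed white bottle rack, 122 (its x) x 120 mm (its y), origin at the centre of its underside. A back block, 52 mm high at x +5 to +61 mm, has three round places 37 mm apart along y; before it a grey label plate slopes down to its -x, which faces roughly the robot's left (+y). Holds three amber bottles, 28 mm wide, tops 128 mm above the bench: the one to scan; left or right
- label_full: barcode label of the rack with three bottles (the one to scan): white with black bars, 72 mm along its y (level), 36 mm along its x (up the slope), on a fixed plate 120 x 70 mm. Origin: centre of its surface, 34 mm above the bench, 30 mm to the -x side of the rack's origin. z: outward normal, 32 degrees off vertical, leaning to the rack's -x (roughly +y). A scan line must run along its y
- rack_single: fixed white bottle rack, 122 (its x) x 120 mm (its y), origin at the centre of its underside. A back block, 52 mm high at x +5 to +61 mm, has three round places 37 mm apart along y; before it a grey label plate slopes down to its -x, which faces roughly the robot's left (+y). Holds one such bottle, in the middle, the outer places being empty dark rounds: not to be scanned
- label_single: barcode label of the rack with one bottle (not to be scanned): white with black bars, 72 mm along its y (level), 36 mm along its x (up the slope), on a fixed plate 120 x 70 mm. Origin: centre of its surface, 34 mm above the bench, 30 mm to the -x side of the rack's origin. z: outward normal, 32 degrees off vertical, leaning to the rack's -x (roughly +y). A scan line must run along its y
- reagent_bottle: bystander: loose amber bottle, 56 mm wide, 105 mm high, origin at the centre of its underside; to be left alone
- slide_box: bystander: loose white box with a clear lid, 87 x 62 x 36 mm high, origin at the centre of its underside; to be left alone
- dish_stack: bystander: loose stack of clear flat round dishes, 90 mm wide, 42 mm high, origin at the centre of its underside; to be left alone
There are look-alikes about, which are no part of the job. Of the things like the pad, leave any that is red or yellow; of the rest the smaller one is meant.

How it is judged:
By the outcome, as a careful person would: the job done as asked, in the order asked, and still so for the second after the job is handed in, with the robot touching nothing.
It also fails if it takes over 54 s, if anything falls off the work surface, if the arm or the gripper's body presses on something with over 40 N, if the wrist force passes 120 N, or if a joint passes its speed limit or range.

## Working session

There is one attempt and no reset: what is moved stays moved. The work goes in short steps, Python scripts to look and compute and a tool call to move; the robot and the scene stay as the last step left them, time stands still between calls to the robot, and variables do not carry over. Pictures are saved under pics/ and viewed, about 8 in all and at most 12, crops included, and the job is handed in when it is done.

Besides the shell and the picture viewer there is one more tool, called after ">>>" as name(argument=value, ...), one argument or row to a line, values as JSON. carry_out: Moves the arm, as the interface text tells. Its arguments: {"type":"object","properties":{"plan":{"type":"array","items":{"type":"array"}}},"required":["plan"]}

```bash
ls; mkdir -p pics; python3 - <<'E'
from cell import robot
import cv2,numpy as np
s=robot.get_state();print(s)
a=robot.grab_frame("top");cv2.imwrite("pics/top0.png",a)
for n in ["scanner","pad","rack_full","label_full","rack_single","label_single","reagent_bottle","slide_box","dish_stack"]:
    print(n,[(d['score'],d['box']) for d in robot.find_in("top",n)][:3],[(d['score'],d['xy']) for d in robot.tip_of("top",n)][:3])
b=robot.grab_frame("scene");cv2.imwrite("pics/scene0.png",b)
for n in ["scanner","pad","label_full","label_single"]:
    print(n,[(d['score'],d['xy']) for d in robot.tip_of("scene",n)][:3])
for c in ["top","scene","wrist"]: print(c,robot.camera_model(c))
E
```

```text
pics
{'time_s': 0.0, 'joint_pos': array([ 1.12100748e+00,  2.38760868e-01, -1.42479724e-02,  1.31916529e+00,
       -3.15373857e-05,  1.57083197e+00]), 'joint_velocities': array([-1.49955399e-03, -1.76439085e-03,  1.21775821e-03,  7.61413149e-06,
       -2.42036309e-05,  1.36565672e-03]), 'joint_torque': array([ 3.46666282e-03, -5.38784015e+01,  3.46435905e+01,  1.81432423e-02,
        2.36831793e-04, -7.14892593e-06]), 'tool_pos': array([0.22813422, 0.47251147, 0.30329043]), 'tcp_rot': array([ 0.68919945,  0.15722214,  0.68939496, -0.15817684]), 'wrist_force': array([-0.05315159,  0.82564374,  0.24045543]), 'moment': array([ 0.02137741,  0.02203138, -0.00432734]), 'width': 1.002749251365021}
scanner [(0.7, [291.9, 247.1, 318.5, 273.7])] [(0.57, [304.6, 261.8])]
pad [(0.7, [146.7, 149.5, 193.5, 205.7]), (0.62, [334.3, 282.4, 391.1, 348.9]), (0.58, [195.6, 323.5, 242.4, 373.3])] [(0.96, [363.4, 316.0]), (0.9, [304.7, 260.8]), (0.79, [217.2, 348.1])]
rack_full [(0.76, [234.2, 160.3, 289.4, 219.1]), (0.23, [395.4, 179.8, 444.4, 228.4])] [(0.71, [259.4, 189.4])]
label_full [(0.95, [233.7
[... 668 characters left out ...]
07.6])]
top {'fx': 561.2671492688729, 'fy': 561.2671492688729, 'cx': 317.002910454679, 'cy': 234.83032437489632, 'eye': array([0.43468078, 0.04001901, 1.45001459]), 'attitude': array([ 0.01762461, -0.70506051,  0.70826109, -0.03074532])}
scene {'fx': 522.5033737409818, 'fy': 522.5033737409818, 'cx': 323.2954618026949, 'cy': 239.46876151931946, 'eye': array([1.05754599, 0.73807897, 0.93771149]), 'attitude': array([-0.12222341,  0.29447952,  0.87662627, -0.3603743 ])}
wrist {'fx': 360.35923325394384, 'fy': 360.35923325394384, 'cx': 312.5336549900119, 'cy': 236.6477434661318, 'eye': array([0.15311434, 0.50791891, 0.37516779]), 'attitude': array([0.13960133, 0.83559715, 0.52410767, 0.08717812])}
```

View pics/top0.png

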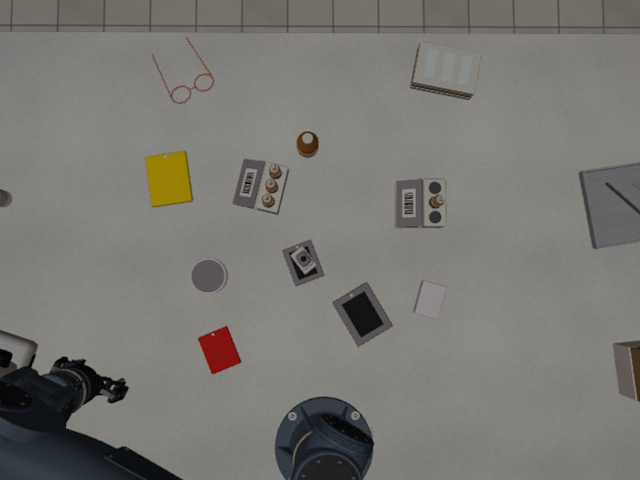

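View pics/scene0.png

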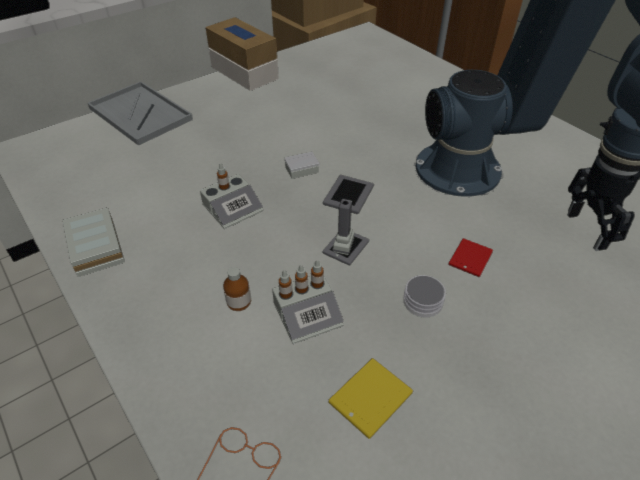

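Candidates for the pad: the yellow one at (168,178), red (219,350), large grey (363,316), and the small grey one with the scanner on it at (304,262). I choose the last. For the racks, three bottles are at (262,187) and the single one is at (421,203), so I choose the left one. Next I'll check this in a close crop.

```bash
cat > h.py <<'E'
from cell import robot
import cv2,numpy as np
from scipy.spatial.transform import Rotation as R
def q2r(q): return R.from_quat(np.asarray(q),scalar_first=True)
def to_plane(m,uv,z):
    r=q2r(m['attitude']).apply([(uv[0]-m['cx'])/m['fx'],(uv[1]-m['cy'])/m['fy'],1.])
    return m['eye']+r*(z-m['eye'][2])/r[2]
def proj(m,p):
    c=q2r(m['attitude']).inv().apply(np.atleast_2d(p)-m['eye'])
    return np.c_[c[:,0]/c[:,2]*m['fx']+m['cx'],c[:,1]/c[:,2]*m['fy']+m['cy']]
E
python3 - <<'E'
from h import *
a=cv2.imread("pics/top0.png");c=a[150:295,225:335]
cv2.imwrite("pics/crop0.png",cv2.resize(c,None,fx=4,fy=4,interpolation=cv2.INTER_CUBIC))
m=robot.camera_model("top");sc=robot.camera_model("scene")
for n,uv,z in [("pad",(304.7,260.8),0),("scanner",(304.6,261.8),.01),("label",(251.8,184.6),.034),("rack",(259.4,189.4),0),("bottle",(303.9,147.2),0),("dish",(206.3,274.6),0)]:print(n,to_plane(m,uv,z).round(4))
print("scene scanner",to_plane(sc,(339.9,243.5),.01),"label",to_plane(sc,(311.4,318.3),.034))
w=robot.camera_model("wrist");s=robot.get_state()
T=q2r(s['tcp_rot']);print("cam in tool",T.inv().apply(w['eye']-s['tool_pos']),(T.inv()*q2r(w['attitude'])).as_matrix().round(3), T.as_matrix().round(3))
E
```

```text
pad [0.4669 0.0449 0.    ]
scanner [0.4642 0.0452 0.01  ]
label [0.6602 0.1784 0.034 ]
rack [0.653 0.162 0.   ]
bottle [0.764  0.0459 0.    ]
dish [0.4327 0.2977 0.    ]
scene scanner [0.47616409 0.04300686 0.01      ] label [0.67708654 0.19793834 0.034     ]
cam in tool [-0.07129285 -0.00101972 -0.08294645] [[ 0.001 -0.325  0.946]
 [ 1.    -0.    -0.001]
 [ 0.001  0.946  0.325]] [[-0.     0.435  0.901]
 [-0.     0.901 -0.435]
 [-1.    -0.     0.   ]]
```

View pics/crop0.png

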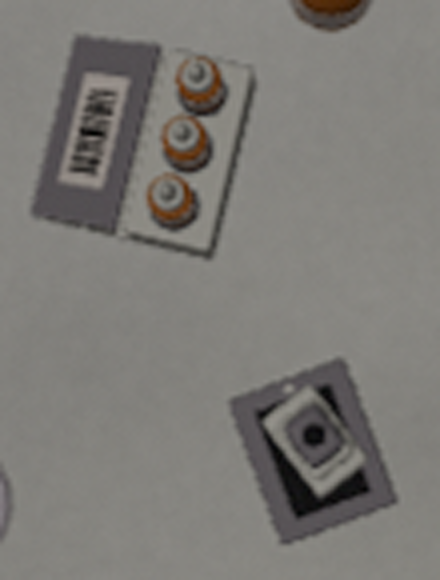

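The crop shows the three-bottle rack with its label centred near (247,183). The scanner stands on the small grey pad (crop centre about (314,450)) and is yawed relative to it. Next I'll hover near the label for a close wrist view.

>>> carry_out(
  plan=[
    [[0,-0.08,0.45],[0,0,0],1],
    [[0,-0.08,0.45],[0,0,0],1],
    [[0,-0.08,0.45],[0,0,0],1],
    [[0,-0.08,0.45],[0,0,0],1],
    [[0,-0.08,0.45],[0,0,0],1],
    [[0,-0.08,0.45],[0,0,0],1],
    [[0,-0.08,0.45],[0,0,0],1],
    [[0,-0.08,0.45],[0,0,0],1],
    [[0,-0.08,0.45],[0,0,0],1],
    [[0,-0.08,0.45],[0,0,0],1],
    [[0,-0.08,0.45],[0,0,0],1],
    [[0,-0.08,0.45],[0,0,0],1],
  ],
)

```text
time_s: 2.2
tool_pos: [0.6035, 0.2007, 0.3026]
tcp_rot: [0.689, 0.159, 0.688, -0.16]
wrist_force: [-1.8, 0.5, -0.5]
width: 1.0
```

```bash
python3 - <<'E'
from h import *
import pickle
s=robot.get_state();print(s['time_s'],s['tool_pos'],s['joint_pos'].round(2),s['joint_velocities'].round(3),q2r(s['tcp_rot']).as_matrix().round(3))
m=robot.camera_model("wrist");a=robot.grab_frame("wrist");cv2.imwrite("pics/w1.png",a);pickle.dump((m,s),open("w1.pkl","wb"))
for n in["label_full","rack_full","scanner","pad"]:print(n,[(d['score'],d['xy']) for d in robot.tip_of("wrist",n)])
E
```

```text
2.2 [0.60347666 0.20069828 0.30262001] [ 0.32  0.43  0.27  1.41 -0.    0.78] [ 0.071 -0.042 -0.074  0.002  0.035  0.081] [[ 0.001  0.439  0.898]
 [-0.002  0.898 -0.439]
 [-1.    -0.001  0.002]]
label_full [(0.9, [329.9, 262.0])]
rack_full [(0.7, [299.0, 256.5])]
scanner [(0.73, [113.3, 140.3])]
pad [(0.89, [114.4, 136.1]), (0.79, [515.8, 179.9])]
```

View pics/w1.png

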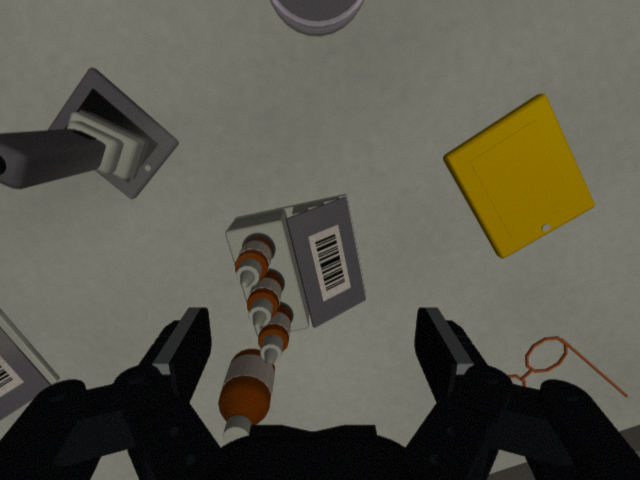

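The label is at about (330,262) in the wrist view, with its plate and three bottles clear. The scanner on the small grey pad is at top-left (115,135). Now I'll fit the label pose.

```bash
python3 - <<'E'
from h import *
import pickle
from scipy.optimize import least_squares
m,s=pickle.load(open("w1.pkl","rb"));a=cv2.imread("pics/w1.png")
tm=robot.camera_model("top");t=cv2.imread("pics/top0.png")
def quad(img,x0,y0,x1,y1,k,d):
    g=cv2.resize(cv2.cvtColor(img[y0:y1,x0:x1],cv2.COLOR_BGR2GRAY),None,fx=d,fy=d,interpolation=cv2.INTER_CUBIC)
    th,b=cv2.threshold(g,0,255,cv2.THRESH_OTSU);b=cv2.morphologyEx(b,cv2.MORPH_CLOSE,np.ones((k,k)))
    c=max(cv2.findContours(b,0,2)[0],key=cv2.contourArea);h=cv2.convexHull(c)
    p=cv2.approxPolyN(h,4)[0].astype(float) ;return (p+.5)/d-.5+[x0,y0],th
q,th=quad(a,298,218,358,304,31,4);print(th,q)
tq,th=quad(t,237,165,259,200,25,4);print(th,tq)
def model(p):
    x,y,yaw=p;Rk=R.from_euler('z',yaw);n=Rk.apply([-np.sin(np.radians(32)),0,np.cos(np.radians(32))]);ly=Rk.apply([0,1,0]);lx=np.cross(ly,n)
    o=np.array([x,y,.034]);return np.array([o+lx*i*.018+ly*j*.036 for i,j in[(1,1),(1,-1),(-1,-1),(-1,1)]]),lx,ly,n
from scipy.spatial.distance import cdist
for nm,qs in [("wrist",[(m,q)]),("top",[(tm,tq)])]:
    def f(p):return np.concatenate([ (lambda D:D.min(1))(cdist(proj(mm,model(p)[0]),qq)) for mm,qq in qs])
    r=min((least_squares(f,[.665,.185,np.radians(y0)]) for y0 in(-115,-105,-95)),key=lambda r:r.cost)
    print(nm,r.x,np.degrees(r.x[2]),f(r.x).round(2));P,lx,ly,n=model(r.x);print(lx,ly,n)
# pad from top corners
C=np.array([(232,400),(345,358),(397,500),(283,543)])/4+[225,150]
W=np.array([to_plane(tm,c,.01) for c in C]);print("pad",W.mean(0),W[1]-W[0],W[2]-W[1],np.degrees(np.arctan2(*(W[1]-W[2])[1::-1])),np.degrees(np.arctan2(*(W[0]-W[3])[1::-1])))
W=np.array([to_plane(m,c,.01) for c in[(93,68),(178,143),(133,197)]]);print("padw",(W[0]+W[2])/2,W)
print("handle top",to_plane(tm,(303.5,258.5),.15))
E
```

```text
85.0 [[350.625 286.875]
 [322.875 305.625]
 [307.375 236.125]
 [337.625 223.875]]
103.0 [[258.375 168.875]
 [258.375 199.375]
 [236.625 199.375]
 [236.625 160.625]]
wrist [ 0.66803186  0.18758201 -1.80705686] -103.53673113433744 [3.85 1.5  1.4  0.73]
[-0.1985015  -0.82448937  0.52991926] [ 0.97222006 -0.23406868  0.        ] [0.1240375  0.51519814 0.8480481 ]
top [ 0.66138823  0.16193674 -1.58674467] -90.9137724725013 [5.94 5.65 6.04 5.76]
[-0.01352438 -0.84794025  0.52991926] [ 0.99987283 -0.01594766  0.        ] [0.00845097 0.52985187 0.8480481 ]
pad [0.46232527 0.04782785 0.01      ] [ 0.02668122 -0.07256518  0.        ] [-0.09118086 -0.03287523  0.        ] 19.826751227228606 19.522070120798183
padw [0.46294428 0.05253901 0.01      ] [[0.40485455 0.07144062 0.01      ]
 [0.49583605 0.10491734 0.01      ]
 [0.52103401 0.0336374  0.01      ]]
handle top [0.46893632 0.04718783 0.15      ]
```

>>> carry_out(
  plan=[
    [[-0.03,-0.225,-0.07],[-1.05,0,0],1],
    [[-0.03,-0.225,-0.07],[-1.05,0,0],1],
    [[-0.03,-0.225,-0.07],[-1.05,0,0],1],
    [[-0.03,-0.225,-0.07],[-1.05,0,0],1],
    [[-0.03,-0.225,-0.07],[-1.05,0,0],1],
    [[-0.03,-0.225,-0.07],[-1.05,0,0],1],
    [[-0.03,-0.225,-0.07],[-1.05,0,0],1],
    [[-0.03,-0.225,-0.07],[-1.05,0,0],1],
    [[-0.03,-0.225,-0.07],[-1.05,0,0],1],
    [[-0.03,-0.225,-0.07],[-1.05,0,0],1],
    [[-0.03,-0.225,-0.07],[-1.05,0,0],1],
    [[-0.03,-0.225,-0.07],[-1.05,0,0],1],
  ],
)

```text
time_s: 3.45
tool_pos: [0.4375, 0.0335, 0.3341]
tcp_rot: [0.676, -0.209, 0.675, 0.209]
wrist_force: [0.4, 0.3, 0.7]
width: 1.004
```

```bash
python3 - <<'E'
from h import *
import pickle
s=robot.get_state();print(s['time_s'],s['tool_pos'],s['joint_pos'].round(2),q2r(s['tcp_rot']).as_matrix().round(3))
m=robot.camera_model("wrist");a=robot.grab_frame("wrist");cv2.imwrite("pics/w2.png",a);pickle.dump((m,s),open("w2.pkl","wb"))
for n in["scanner","pad"]:print(n,[(d['score'],d['xy']) for d in robot.tip_of("wrist",n)])
b=cv2.imread("pics/w1.png")[215:310,290:370]
c=cv2.resize(b,None,fx=6,fy=6,interpolation=cv2.INTER_CUBIC);
cv2.imwrite("pics/both.png",np.hstack([cv2.copyMakeBorder(cv2.resize(c,(320,380)),0,100,0,0,0),cv2.resize(a,(480,360))[0:360] if 0 else np.vstack([cv2.resize(a,(480,360)),np.zeros((120,480,3),np.uint8)])]))
E
```

```text
3.45 [0.43749394 0.03347935 0.33407184] [ 0.08  0.08 -0.13  1.36 -0.   -0.52] [[ 0.    -0.564  0.826]
 [-0.     0.826  0.564]
 [-1.    -0.     0.   ]]
scanner [(0.8, [306.6, 218.7])]
pad [(0.9, [581.3, 163.5]), (0.79, [313.0, 214.5]), (0.66, [260.6, 31.2])]
```

View pics/w2.png

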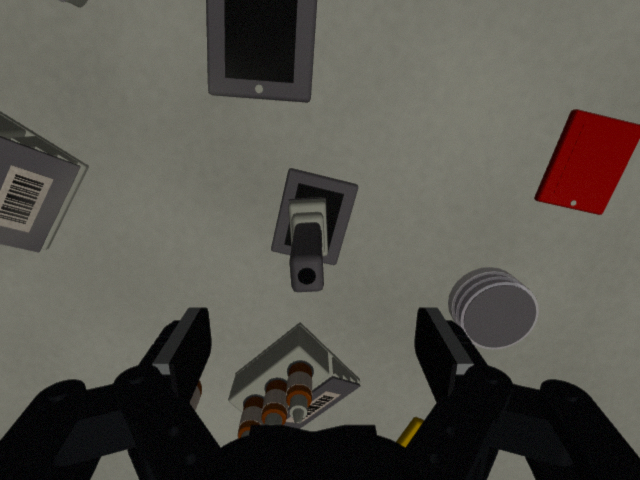

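The scanner handle top (hole) is at (307,276), with the pad corners around (290,168), (357,185), (336,263), (272,248). I'll zoom in on both for corner accuracy.

```bash
python3 - <<'E'
import cv2,numpy as np
a=cv2.imread("pics/w2.png")[160:300,262:367];b=cv2.imread("pics/w1.png")[210:315,290:370]
A=cv2.resize(a,None,fx=4,fy=4,interpolation=cv2.INTER_CUBIC);B=cv2.resize(b,None,fx=4.5,fy=4.5,interpolation=cv2.INTER_CUBIC)
B=cv2.copyMakeBorder(B,0,A.shape[0]-B.shape[0],0,0,0)
cv2.imwrite("pics/both.png",cv2.convertScaleAbs(np.hstack([A,B]),alpha=1.5));print(A.shape,B.shape)
E
```

```text
(560, 420, 3) (560, 360, 3)
```

View pics/both.png

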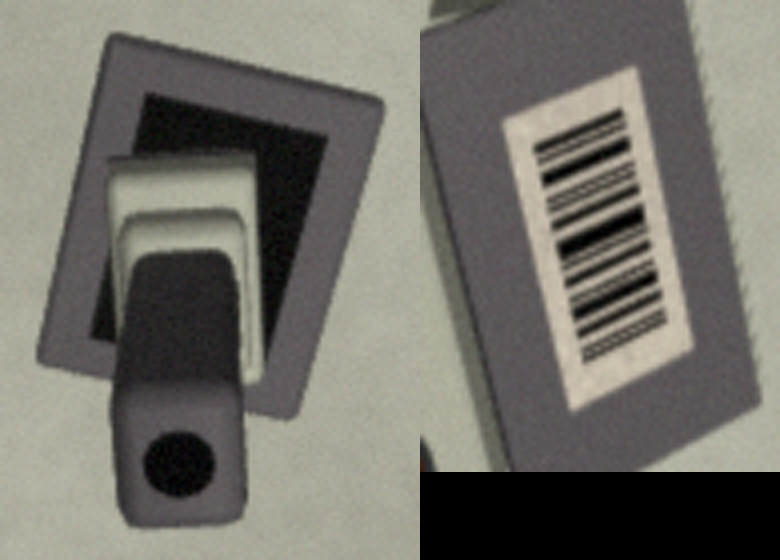

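```bash
cat > fit.py <<'E'
from h import *
import pickle
from scipy.optimize import least_squares
m,s=pickle.load(open("w2.pkl","rb"));m1,_=pickle.load(open("w1.pkl","rb"))
def px(p,s,o):return (np.array(p,float)+.5)/s-.5+o
def rect(p,z,a,b,order):
    r=R.from_euler('z',p[2]);return np.array([r.apply([i*a/2,j*b/2,0])+[p[0],p[1],z] for i,j in order])
pad=px([(108,33),(385,104),(295,418),(38,360)],4,[262,160])
order=[(-1,1),(-1,-1),(1,-1),(1,1)]
def fit(f,x0):
    r=least_squares(f,x0);return r.x,np.abs(r.fun).max()
for o in (order,):
    x,e=fit(lambda p:(proj(m,rect(p,.01,.1,.08,[(-1,-1),(-1,1),(1,1),(1,-1)]))-pad).ravel(),[.465,.048,.35]);print("pad",x,np.degrees(x[2]),e)
hd=px([(108,155),(256,153),(263,382)],4,[262,160])
x,e=fit(lambda p:(proj(m,rect(p,.038,.062,.040,[(-1,-1),(-1,1),(1,1)]))-hd).ravel(),[.465,.048,.55]);print("head",x,np.degrees(x[2]),e)
ht=px([(113,383),(246,381),(244,524),(118,524)],4,[262,160])
x,e=fit(lambda p:(proj(m,rect(p,.15,.032,.026,[(-1,-1),(-1,1),(1,1),(1,-1)]))-ht).ravel(),[.465,.048,.55]);print("htop",x,np.degrees(x[2]),e)
print("hole",to_plane(m,px((179,463),4,[262,160]),.15))
lb=px(np.array([(502,122),(636,67),(693,348),(572,410)])-[420,0],4.5,[290,210])
T=np.radians(32)
def lab(p):
    r=R.from_euler('z',p[2]);n=r.apply([-np.sin(T),0,np.cos(T)]);ly=r.apply([0,1,0]);lx=np.cross(ly,n)
    return np.array([np.array([p[0],p[1],.034])+lx*i*.018+ly*j*.036 for i,j in[(1,-1),(-1,-1),(-1,1),(1,1)]]),ly,n
x,e=fit(lambda p:(proj(m1,lab(p)[0])-lb).ravel(),[.665,.187,-1.8]);print("label",x,np.degrees(x[2]),e,lab(x)[1:])
E
python3 fit.py
```

```text
pad [0.46234744 0.04944045 0.35952962] 20.599529708853602 1.2884891976700033
head [0.46665194 0.04579836 0.61741633] 35.37535004549671 1.2800821776810665
htop [0.46839495 0.04747392 0.60469739] 34.64660856841916 1.210164345196631
hole [0.47001702 0.04827246 0.15      ]
label [ 0.66728927  0.18811504 -1.80946231] -103.67455353712793 0.2771396083770128 (array([ 0.97165421, -0.23640663,  0.        ]), array([0.12527643, 0.51489828, 0.8480481 ]))
```

>>> carry_out(
  plan=[
    [[0,-0.006,0.032],[-0.01,0,0],1],
    [[0,-0.006,0.032],[-0.01,0,0],1],
    [[0.04,-0.006,0.032],[-0.01,0,0],1],
    [[0.08,-0.006,0.032],[-0.01,0,0],1],
    [[0.11,-0.006,0.032],[-0.01,0,0],1],
    [[0.14,-0.006,0.032],[-0.01,0,0],1],
    [[0.155,-0.006,0.032],[-0.01,0,0],1],
    [[0.166,-0.006,0.032],[-0.01,0,0],1],
    [[0.166,-0.006,0.032],[-0.01,0,0],1],
    [[0.166,-0.006,0.032],[-0.01,0,0],1],
    [[0.166,-0.006,0.032],[-0.01,0,0],1],
  ],
)

```text
time_s: 4.52
tool_pos: [0.4681, 0.0461, 0.1686]
tcp_rot: [0.675, -0.212, 0.674, 0.212]
wrist_force: [-0.6, 0.2, -0.4]
width: 1.002
```

```bash
python3 - <<'E'
from h import *
s=robot.get_state();print(s['time_s'],s['tool_pos'],s['wrist_force'])
a=robot.grab_frame("wrist");cv2.imwrite("pics/w3.png",cv2.resize(a,(480,360)))
E
```

```text
4.5167 [0.46811657 0.04605948 0.16861471] [-0.582238    0.1836308  -0.39602557]
```

View pics/w3.png

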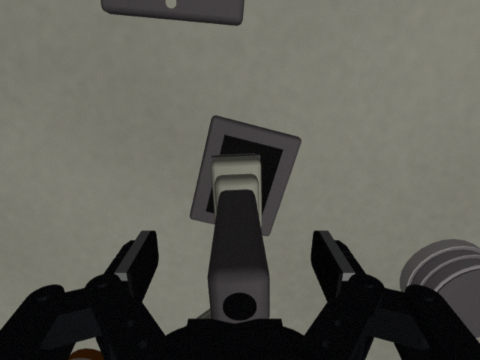

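The handle (about x=239) sits centred between the jaws (155 and 315). Closing now.

>>> carry_out(
  plan=[
    [[0,0,0],[0,0,0],-1],
    [[0,0,0],[0,0,0],-1],
    [[0,0,0],[0,0,0],-1],
    [[0,0,0],[0,0,0],-1],
    [[0,0,0],[0,0,0],-1],
    [[0,0,0],[0,0,0],-1],
    [[0,0,0],[0,0,0],-1],
    [[0,0,0],[0,0,0],-1],
    [[0,0,0],[0,0,0],-1],
    [[0,0,0],[0,0,0],-1],
    [[0,0,0],[0,0,0],-1],
    [[0,0,0],[0,0,0],-1],
  ],
)

```text
time_s: 5.57
tool_pos: [0.4676, 0.0462, 0.1682]
tcp_rot: [0.675, -0.212, 0.674, 0.213]
wrist_force: [-2.1, 1.1, 5.3]
width: 0.299
```

>>> carry_out(
  plan=[
    [[-0.005,0,0],[0,0,0],-1],
    [[-0.015,0,0],[0,0,0],-1],
    [[-0.03,0,0],[0,0,0],-1],
    [[-0.05,0,0],[0,0,0],-1],
    [[-0.07,0,0],[0,0,0],-1],
    [[-0.09,0,0],[0,0,0],-1],
    [[-0.11,0,0],[0,0,0],-1],
    [[-0.125,0,0],[0,0,0],-1],
    [[-0.13,0,0],[0,0,0],-1],
    [[-0.13,0,0],[0,0,0],-1],
  ],
)

```text
time_s: 6.4
tool_pos: [0.4681, 0.0459, 0.2989]
tcp_rot: [0.675, -0.213, 0.674, 0.212]
wrist_force: [0.5, 0.3, -1.8]
width: 0.3
```

```bash
python3 - <<'E'
from h import *
s=robot.get_state();print(s['time_s'],s['tool_pos'],s['wrist_force'],s['width'],s['joint_pos'].round(2),q2r(s['tcp_rot']).as_matrix().round(4).tolist())
a=robot.grab_frame("wrist");cv2.imwrite("pics/w4.png",a[120:480,60:580])
ly=np.array([.97165,-.23641,0]);n=np.array([.12528,.5149,.84805]);L=np.array([.6673,.1881,.034])
# grip height above underside from lift: tcp was at z .1686 with underside .010
d=s['tool_pos'][2]*0+.1686-.010
tx=-n;tz=ly;ty=np.cross(tz,tx);Rt=np.c_[tx,ty,tz]
R0=q2r(s['tcp_rot'])
tgt=L+n*(.060+d)
# estimated offset of scanner axis from tool axis neglected
print("target",tgt,"shift",R0.inv().apply(tgt-s['tool_pos']),"rotvec",(R0.inv()*R.from_matrix(Rt)).as_rotvec())
E
```

```text
6.4 [0.46810744 0.04593422 0.29887458] [ 0.50088035  0.31928529 -1.78542818] 0.2999227592147005 [ 0.1   0.15 -0.15  1.28 -0.   -0.51] [[0.002, -0.5729, 0.8196], [-0.0001, 0.8196, 0.5729], [-1.0, -0.0013, 0.0015]]
target [0.69468621 0.30065714 0.21938373] shift [0.07990503 0.07905147 0.33152157] rotvec [ 0.82547842  0.23879672 -0.52370526]
```

View pics/w4.png

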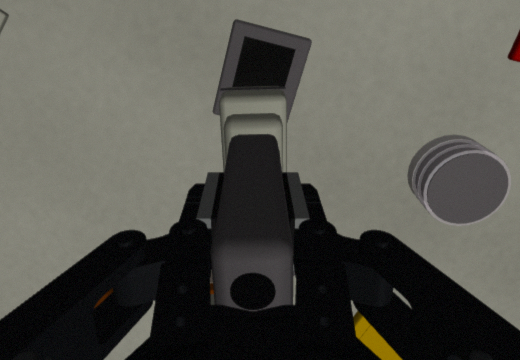

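Held squarely (width 0.30, about 25.5 mm), with the pad empty below. I'll go round the left of the bottles, turning on the way.

>>> carry_out(
  plan=[
    [[-0.002,0.01,0.01],[0.041,0.012,-0.026],-1],
    [[-0.005,0.026,0.026],[0.107,0.031,-0.068],-1],
    [[-0.008,0.045,0.045],[0.182,0.053,-0.115],-1],
    [[-0.011,0.065,0.066],[0.264,0.076,-0.168],-1],
    [[-0.014,0.087,0.088],[0.355,0.103,-0.225],-1],
    [[-0.017,0.11,0.111],[0.446,0.129,-0.283],-1],
    [[-0.02,0.132,0.133],[0.536,0.155,-0.341],-1],
    [[-0.023,0.154,0.156],[0.627,0.182,-0.398],-1],
    [[-0.026,0.175,0.176],[0.71,0.206,-0.451],-1],
    [[-0.028,0.191,0.193],[0.776,0.225,-0.493],-1],
    [[-0.03,0.203,0.205],[0.825,0.239,-0.524],-1],
    [[-0.03,0.203,0.205],[0.825,0.239,-0.524],-1],
  ],
)

```text
time_s: 7.45
tool_pos: [0.5196, 0.3336, 0.3225]
tcp_rot: [0.649, -0.115, 0.7, -0.276]
wrist_force: [1.6, 1.9, -3.6]
width: 0.297
```

```bash
cat > tgt.py <<'E'
from h import *
def go(extra=0,d=.1586,ofs=0):
    s=robot.get_state();R0=q2r(s['tcp_rot'])
    ly=np.array([.97165,-.23641,0]);n=np.array([.12528,.5149,.84805]);L=np.array([.6673,.1881,.034])
    Rt=np.c_[-n,np.cross(ly,-n),ly];t=L+n*(.060+d+extra)
    print(s['time_s'],s['tool_pos'],s['joint_pos'].round(3),s['width'],s['wrist_force'].round(1));print("target",t,"shift",R0.inv().apply(t-s['tool_pos']).round(4),"rotvec",(R0.inv()*R.from_matrix(Rt)).as_rotvec().round(4))
if __name__=="__main__": go()
E
python3 tgt.py
```

```text
7.45 [0.51962461 0.33362891 0.32254473] [ 0.691  0.729  0.72   2.035 -0.323  1.006] 0.29687648526329324 [ 1.6  1.9 -3.6]
target [0.69468621 0.30065714 0.21938373] shift [0.0814 0.0626 0.1784] rotvec [ 0.0033 -0.0042  0.0068]
```

>>> carry_out(
  plan=[
    [[0.004,0.003,0.009],[0,0,0],-1],
    [[0.012,0.009,0.027],[0.001,-0.001,0.002],-1],
    [[0.021,0.016,0.046],[0.002,-0.002,0.003],-1],
    [[0.03,0.023,0.066],[0.003,-0.003,0.005],-1],
    [[0.039,0.03,0.086],[0.003,-0.004,0.007],-1],
    [[0.048,0.037,0.106],[0.003,-0.004,0.007],-1],
    [[0.057,0.044,0.125],[0.003,-0.004,0.007],-1],
    [[0.065,0.05,0.143],[0.003,-0.004,0.007],-1],
    [[0.072,0.055,0.158],[0.003,-0.004,0.007],-1],
    [[0.078,0.06,0.17],[0.003,-0.004,0.007],-1],
    [[0.081,0.063,0.178],[0.003,-0.004,0.007],-1],
    [[0.081,0.063,0.178],[0.003,-0.004,0.007],-1],
  ],
)

```text
time_s: 8.45
tool_pos: [0.697, 0.2945, 0.2231]
tcp_rot: [0.653, -0.11, 0.698, -0.274]
wrist_force: [0.9, 0.1, -2.5]
width: 0.301
```

```bash
python3 tgt.py; python3 - <<'E'
from h import *
import pickle
s=robot.get_state();m=robot.camera_model("wrist");a=robot.grab_frame("wrist");cv2.imwrite("pics/w5.png",a);pickle.dump((m,s),open("w5.pkl","wb"))
b=robot.grab_frame("scene")
cv2.imwrite("pics/c5.png",np.hstack([cv2.resize(a,(480,360)),cv2.resize(b[230:390,220:380],(320,320))[:,:] if 0 else cv2.copyMakeBorder(cv2.resize(b[220:400,240:400],(320,360)),0,0,0,0,0)]))
E
```

```text
8.45 [0.69699002 0.29448428 0.2230545 ] [ 0.518  1.066  1.2    2.107 -0.392  0.841] 0.3008381065435448 [ 0.9  0.1 -2.5]
target [0.69468621 0.30065714 0.21938373] shift [ 0.0003  0.0066 -0.0037] rotvec [-0.0033 -0.0001 -0.0051]
```

View pics/c5.png

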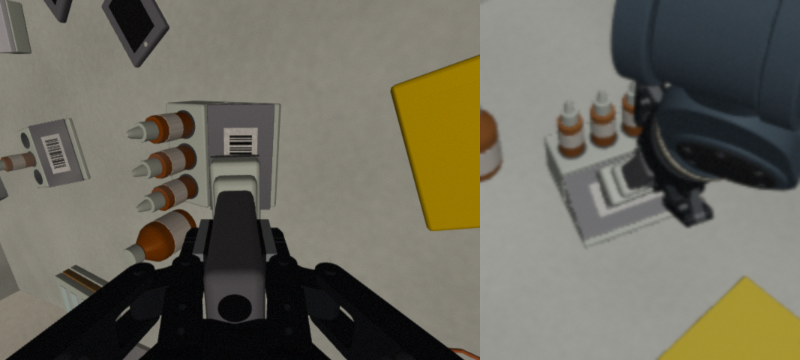

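The label shows at (240,142) beyond the scanner head, and the scene crop shows the window over the label. The arm may still have been settling, so I'll hold briefly and measure again.

>>> carry_out(
  plan=[
    [[0,0,0],[0,0,0],-1],
    [[0,0,0],[0,0,0],-1],
    [[0,0,0],[0,0,0],-1],
    [[0,0,0],[0,0,0],-1],
  ],
)

```text
time_s: 8.88
tool_pos: [0.6943, 0.2983, 0.2263]
tcp_rot: [0.654, -0.11, 0.697, -0.272]
wrist_force: [-0.9, -0.2, -2.5]
width: 0.294
```

```bash
python3 tgt.py; python3 - <<'E'
from h import *
import pickle
s=robot.get_state();m=robot.camera_model("wrist");a=robot.grab_frame("wrist");cv2.imwrite("pics/w6.png",a);pickle.dump((m,s),open("w6.pkl","wb"))
c=a[130:290,265:385];cv2.imwrite("pics/c6.png",cv2.convertScaleAbs(cv2.resize(c,None,fx=3.75,fy=3.75,interpolation=cv2.INTER_CUBIC),alpha=1.4))
E
```

```text
8.8833 [0.69425577 0.29825807 0.22633146] [ 0.524  1.061  1.199  2.108 -0.391  0.843] 0.2937861282935644 [-0.9 -0.2 -2.5]
target [0.69468621 0.30065714 0.21938373] shift [ 0.0046  0.0057 -0.0002] rotvec [-0.0013  0.0033 -0.0069]
```

View pics/c6.png

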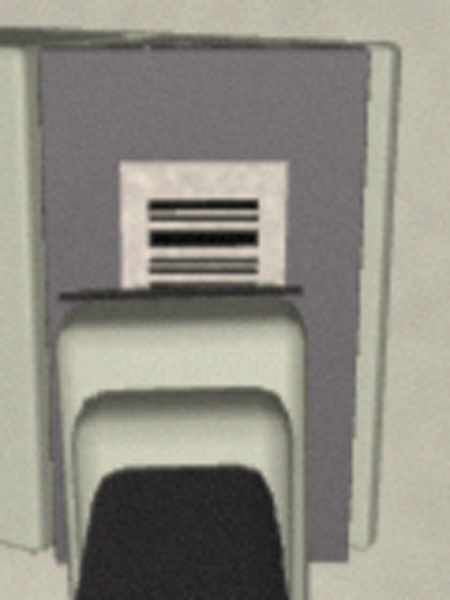

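The label (crop 121–288 wide) is square to the head edge but about 6 mm to the right, which agrees with the computed +5.7 mm. Correcting that now.

>>> carry_out(
  plan=[
    [[0.002,0.003,0],[0.008,0.001,-0.003],-1],
    [[0.0045,0.0055,0],[0.016,0.003,-0.007],-1],
    [[0.0045,0.0055,0],[0.016,0.003,-0.007],-1],
    [[0.0045,0.0055,0],[0.016,0.003,-0.007],-1],
    [[0.0045,0.0055,0],[0.016,0.003,-0.007],-1],
    [[0.0045,0.0055,0],[0.016,0.003,-0.007],-1],
    [[0.0045,0.0055,0],[0.016,0.003,-0.007],-1],
    [[0.0045,0.0055,0],[0.016,0.003,-0.007],-1],
  ],
)

```text
time_s: 9.6
tool_pos: [0.6951, 0.3002, 0.2188]
tcp_rot: [0.652, -0.107, 0.696, -0.281]
wrist_force: [-0.7, -0.6, -1.6]
width: 0.299
```

```bash
python3 tgt.py; python3 - <<'E'
from h import *
import pickle
s=robot.get_state();m=robot.camera_model("wrist");a=robot.grab_frame("wrist");cv2.imwrite("pics/w7.png",a)
# bottom label edge & plate columns along a row
g=cv2.cvtColor(a,cv2.COLOR_BGR2GRAY).astype(int);r=g[170:185,285:360].mean(0)
print(r.round().astype(int).tolist())
L=np.array([.6673,.1881,.034]);ly=np.array([.97165,-.23641,0]);n=np.array([.12528,.5149,.84805]);lx=np.cross(ly,n)
print("pred corners",proj(m,[L-ly*.036-lx*.018,L-ly*.036+lx*.018]))
print("head edge", [np.where(g[r,270:360]>110)[0][[0,-1]]+270 for r in(215,220,225)])
E
```

```text
9.6 [0.6951229  0.30021589 0.21883953] [ 0.526  1.078  1.214  2.116 -0.392  0.865] 0.2988774327136398 [-0.7 -0.6 -1.6]
target [0.69468621 0.30065714 0.21938373] shift [-0.0006 -0.     -0.0005] rotvec [-0.0175 -0.0005  0.0007]
[81, 80, 81, 81, 81, 85, 114, 121, 123, 123, 123, 124, 125, 125, 124, 123, 122, 121, 123, 125, 124, 122, 122, 121, 122, 122, 121, 121, 121, 122, 122, 123, 123, 122, 121, 121, 121, 122, 122, 122, 123, 123, 121, 123, 125, 126, 127, 127, 125, 125, 122, 96, 84, 81, 82, 82, 82, 82, 82, 82, 82, 82, 82, 82, 82, 82, 82, 83, 82, 83, 82, 79, 94, 128, 133]
pred corners [[336.70956785 174.55102563]
 [291.68030876 175.3714406 ]]
head edge [array([357, 359]), array([281, 359]), array([281, 359])]
```

The label is centred at column 313, as predicted. Holding for 2.75 s.

>>> carry_out(
  plan=[
    [[0,0,0],[0,0,0],-1],
    [[0,0,0],[0,0,0],-1],
    [[0,0,0],[0,0,0],-1],
    [[0,0,0],[0,0,0],-1],
    [[0,0,0],[0,0,0],-1],
    [[0,0,0],[0,0,0],-1],
    [[0,0,0],[0,0,0],-1],
    [[0,0,0],[0,0,0],-1],
    [[0,0,0],[0,0,0],-1],
    [[0,0,0],[0,0,0],-1],
    [[0,0,0],[0,0,0],-1],
    [[0,0,0],[0,0,0],-1],
  ],
)

```text
time_s: 10.65
tool_pos: [0.6951, 0.3003, 0.2187]
tcp_rot: [0.652, -0.107, 0.696, -0.281]
wrist_force: [0.5, -0.4, -1.8]
width: 0.296
```

>>> carry_out(
  plan=[
    [[0,0,0],[0,0,0],-1],
    [[0,0,0],[0,0,0],-1],
    [[0,0,0],[0,0,0],-1],
    [[0,0,0],[0,0,0],-1],
    [[0,0,0],[0,0,0],-1],
    [[0,0,0],[0,0,0],-1],
    [[0,0,0],[0,0,0],-1],
    [[0,0,0],[0,0,0],-1],
    [[0,0,0],[0,0,0],-1],
    [[0,0,0],[0,0,0],-1],
    [[0,0,0],[0,0,0],-1],
    [[0,0,0],[0,0,0],-1],
  ],
)

```text
time_s: 11.65
tool_pos: [0.6951, 0.3003, 0.2187]
tcp_rot: [0.652, -0.107, 0.696, -0.281]
wrist_force: [0.2, -0.2, -1.5]
width: 0.297
```

>>> carry_out(
  plan=[
    [[0,0,0],[0,0,0],-1],
    [[0,0,0],[0,0,0],-1],
    [[0,0,0],[0,0,0],-1],
    [[0,0,0],[0,0,0],-1],
    [[0,0,0],[0,0,0],-1],
    [[0,0,0],[0,0,0],-1],
    [[0,0,0],[0,0,0],-1],
    [[0,0,0],[0,0,0],-1],
    [[0,0,0],[0,0,0],-1],
  ],
)

```text
time_s: 12.4
tool_pos: [0.6951, 0.3003, 0.2187]
tcp_rot: [0.652, -0.107, 0.696, -0.281]
wrist_force: [-0.3, -0.4, -2.1]
width: 0.302
```

```bash
python3 tgt.py; python3 - <<'E'
from h import *
s=robot.get_state();R0=q2r(s['tcp_rot'])
print("to A0",R0.inv().apply(np.array([.52,.33,.33])-s['tool_pos']))
E
```

```text
12.4 [0.69511608 0.30026238 0.21867805] [ 0.526  1.078  1.214  2.116 -0.392  0.865] 0.30183514328852723 [-0.3 -0.4 -2.1]
target [0.69468621 0.30065714 0.21938373] shift [-0.0007 -0.0001 -0.0005] rotvec [-0.0174 -0.0006  0.0007]
to A0 [-0.08761526 -0.0727426  -0.17599609]
```

>>> carry_out(
  plan=[
    [[-0.005,-0.003,-0.008],[0,0,0],-1],
    [[-0.013,-0.01,-0.025],[0,0,0],-1],
    [[-0.022,-0.018,-0.044],[0,0,0],-1],
    [[-0.032,-0.026,-0.064],[0,0,0],-1],
    [[-0.042,-0.034,-0.084],[0,0,0],-1],
    [[-0.052,-0.042,-0.104],[0,0,0],-1],
    [[-0.062,-0.05,-0.124],[0,0,0],-1],
    [[-0.071,-0.058,-0.142],[0,0,0],-1],
    [[-0.08,-0.066,-0.16],[0,0,0],-1],
    [[-0.086,-0.071,-0.171],[0,0,0],-1],
    [[-0.088,-0.073,-0.176],[0,0,0],-1],
    [[-0.088,-0.073,-0.176],[0,0,0],-1],
  ],
)

```text
time_s: 13.4
tool_pos: [0.5195, 0.3304, 0.3315]
tcp_rot: [0.653, -0.107, 0.696, -0.28]
wrist_force: [1.1, -0.5, -2.0]
width: 0.295
```

```bash
cat > tp.py <<'E'
from h import *
s=robot.get_state();R0=q2r(s['tcp_rot']);y=np.radians(20.6)
tz=np.array([np.cos(y),np.sin(y),0]);tx=np.array([0,0,-1.]);Rt=np.c_[tx,np.cross(tz,tx),tz]
t=np.array([.4625,.049,.30]);print(s['time_s'],s['tool_pos'],s['wrist_force'].round(1),R0.inv().apply(t-s['tool_pos']).round(4),(R0.inv()*R.from_matrix(Rt)).as_rotvec().round(4))
E
python3 tp.py
```

```text
13.4 [0.51945243 0.3303975  0.33147914] [ 1.1 -0.5 -2. ] [ 0.1786 -0.2265  0.0149] [-0.5988 -0.1617  0.5431]
```

>>> carry_out(
  plan=[
    [[0.007,-0.009,0.001],[-0.024,-0.006,0.022],-1],
    [[0.023,-0.029,0.002],[-0.078,-0.021,0.071],-1],
    [[0.041,-0.052,0.003],[-0.138,-0.037,0.125],-1],
    [[0.059,-0.075,0.005],[-0.198,-0.053,0.179],-1],
    [[0.077,-0.097,0.006],[-0.257,-0.07,0.234],-1],
    [[0.095,-0.12,0.008],[-0.317,-0.086,0.288],-1],
    [[0.113,-0.143,0.009],[-0.377,-0.102,0.342],-1],
    [[0.13,-0.165,0.011],[-0.437,-0.118,0.396],-1],
    [[0.148,-0.188,0.012],[-0.497,-0.134,0.451],-1],
    [[0.164,-0.208,0.014],[-0.551,-0.149,0.5],-1],
    [[0.175,-0.222,0.015],[-0.587,-0.158,0.532],-1],
    [[0.1786,-0.2265,0.015],[-0.599,-0.162,0.543],-1],
  ],
)

```text
time_s: 14.4
tool_pos: [0.4623, 0.0453, 0.2988]
tcp_rot: [0.695, -0.126, 0.697, 0.126]
wrist_force: [0.2, 0.2, -3.0]
width: 0.302
```

>>> carry_out(
  plan=[
    [[0,0,0],[0,0,0],-1],
    [[0,0,0],[0,0,0],-1],
    [[0,0,0],[0,0,0],-1],
  ],
)

```text
time_s: 14.65
tool_pos: [0.4633, 0.0487, 0.299]
tcp_rot: [0.695, -0.126, 0.696, 0.125]
wrist_force: [0.9, 0.6, -1.9]
width: 0.293
```

```bash
python3 tp.py; python3 - <<'E'
from h import *
import pickle
s=robot.get_state();m=robot.camera_model("wrist");a=robot.grab_frame("wrist");cv2.imwrite("pics/w8.png",a);pickle.dump((m,s),open("w8.pkl","wb"))
cv2.imwrite("pics/c8.png",cv2.convertScaleAbs(cv2.resize(a[110:290,250:390],None,fx=3,fy=3,interpolation=cv2.INTER_CUBIC),alpha=1.5))
E
```

```text
14.65 [0.46326283 0.04867391 0.29901433] [ 0.9  0.6 -1.9] [-0.001   0.0006 -0.0006] [-0.0016 -0.0021  0.0011]
```

View pics/c8.png

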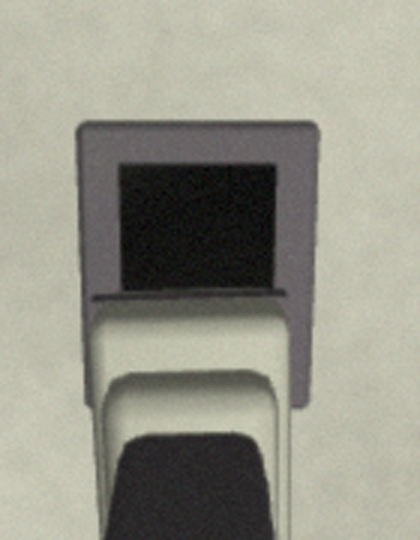

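In this view the pad's near edge is at rows 122–127 of the crop. Projecting the head, neck and handle edges shows that the scanner sits about 6 mm along +tool z in the grip, because my earlier head fit used the wrong edge height. I'll quantify this against w7 and rescan if it's confirmed.

```bash
python3 - <<'E'
from h import *
import pickle
m,s=pickle.load(open("w8.pkl","rb"));T=q2r(s['tcp_rot']);a=cv2.imread("pics/w8.png");g=cv2.cvtColor(a,cv2.COLOR_BGR2GRAY).astype(float)
print("col profile 300-326 rows200-262",g[198:262,305:322].mean(1).round().astype(int).tolist())
for c in(0,.003,.006,.008):
    P=[s['tool_pos']+T.apply([.1586-h,0,c-hx]) for h,hx in[(0,.031),(.028,.031),(.028,.022),(.045,.022),(.045,.016),(.14,.016),(.14,0)]]
    print(c,proj(m,P)[:,1].round(1))
hole=np.argwhere(g[380:450,290:335]<22);print("hole",hole.mean(0)+[380,290],len(hole))
g7=cv2.cvtColor(cv2.imread("pics/w7.png"),cv2.COLOR_BGR2GRAY);print("w7 rows",g7[160:215,293:297].mean(1).round().astype(int).tolist())
E
```

```text
col profile 300-326 rows200-262 [13, 14, 13, 14, 14, 15, 13, 19, 33, 34, 32, 43, 54, 56, 57, 58, 59, 67, 79, 93, 101, 107, 112, 117, 123, 127, 128, 127, 128, 128, 128, 128, 128, 128, 125, 100, 64, 56, 57, 59, 63, 71, 80, 89, 97, 102, 106, 110, 113, 117, 122, 125, 127, 127, 128, 122, 73, 36, 27, 28, 27, 27, 27, 27]
0 [199.  209.9 224.8 234.  244.4 354.7 397.8]
0.003 [203.5 214.9 229.7 239.3 249.6 363.1 405.5]
0.006 [207.9 219.9 234.5 244.4 254.6 371.3 413. ]
0.008 [210.9 223.2 237.7 247.9 258.  376.7 417.9]
hole [422.80477722 312.18511713] 2177
w7 rows [82, 82, 84, 82, 84, 83, 82, 81, 82, 82, 82, 82, 83, 81, 85, 118, 142, 147, 153, 155, 150, 145, 143, 143, 144, 146, 147, 148, 150, 152, 150, 149, 148, 145, 146, 146, 146, 143, 144, 145, 146, 146, 146, 144, 144, 142, 124, 69, 40, 37, 60, 64, 64, 64, 66]
```

Confirmed: the scanner sits 5.3 mm along +tool z in the grip, while the label prediction matches to under 1 px. There's plenty of time (about 15 of 54 s), so I'll rescan with that offset corrected before setting down.

```bash
sed -i 's/t=L+n\*(.060+d+extra)/t=L+n*(.060+d+extra)-ly*.0053/' tgt.py; python3 tgt.py; python3 - <<'E'
from h import *
s=robot.get_state();R0=q2r(s['tcp_rot']);print("A0",R0.inv().apply(np.array([.52,.33,.33])-s['tool_pos']).round(4))
E
```

```text
14.7 [0.46321945 0.04903302 0.29906462] [ 1.060e-01  1.400e-01 -1.520e-01  1.281e+00 -1.000e-03 -2.530e-01] 0.29915610206265747 [-0.1  1.2 -1.5]
target [0.68953646 0.30191011 0.21938373] shift [0.0789 0.1574 0.3009] rotvec [ 0.5822  0.1652 -0.54  ]
A0 [-0.0315  0.2431  0.1518]
```

>>> carry_out(
  plan=[
    [[-0.002,0.01,0.006],[0.023,0.007,-0.022],-1],
    [[-0.005,0.032,0.02],[0.076,0.021,-0.07],-1],
    [[-0.008,0.056,0.035],[0.134,0.038,-0.124],-1],
    [[-0.011,0.08,0.05],[0.192,0.055,-0.178],-1],
    [[-0.014,0.105,0.065],[0.25,0.071,-0.232],-1],
    [[-0.017,0.129,0.081],[0.309,0.088,-0.286],-1],
    [[-0.02,0.153,0.096],[0.367,0.104,-0.34],-1],
    [[-0.023,0.177,0.111],[0.425,0.121,-0.394],-1],
    [[-0.026,0.202,0.126],[0.483,0.137,-0.448],-1],
    [[-0.028,0.224,0.14],[0.536,0.152,-0.497],-1],
    [[-0.03,0.238,0.149],[0.571,0.162,-0.529],-1],
    [[-0.031,0.243,0.152],[0.582,0.165,-0.54],-1],
  ],
)

```text
time_s: 15.7
tool_pos: [0.5195, 0.3341, 0.327]
tcp_rot: [0.652, -0.114, 0.698, -0.275]
wrist_force: [1.4, -0.6, -2.4]
width: 0.302
```

>>> carry_out(
  plan=[
    [[0,0,0],[0,0,0],-1],
    [[0,0,0],[0,0,0],-1],
    [[0,0,0],[0,0,0],-1],
  ],
)

```text
time_s: 15.95
tool_pos: [0.5196, 0.3297, 0.3299]
tcp_rot: [0.652, -0.113, 0.698, -0.274]
wrist_force: [0.2, 0.2, -1.1]
width: 0.304
```

```bash
python3 tgt.py
```

```text
15.95 [0.51960878 0.32966807 0.32990885] [ 0.687  0.715  0.717  2.034 -0.325  1.002] 0.303967760914072 [ 0.2  0.2 -1.1]
target [0.68953646 0.30191011 0.21938373] shift [0.087  0.0696 0.1716] rotvec [ 0.0007  0.0012 -0.0011]
```

>>> carry_out(
  plan=[
    [[0.004,0.003,0.009],[0.001,0,0],-1],
    [[0.012,0.01,0.025],[0.003,0,0],-1],
    [[0.021,0.017,0.043],[0.006,0.001,0],-1],
    [[0.031,0.025,0.062],[0.009,0.001,-0.001],-1],
    [[0.041,0.033,0.081],[0.012,0.001,-0.001],-1],
    [[0.051,0.041,0.1],[0.014,0.001,-0.001],-1],
    [[0.06,0.048,0.119],[0.016,0.001,-0.001],-1],
    [[0.069,0.055,0.137],[0.017,0.001,-0.001],-1],
    [[0.077,0.062,0.153],[0.017,0.001,-0.001],-1],
    [[0.083,0.067,0.164],[0.017,0.001,-0.001],-1],
    [[0.087,0.0695,0.1715],[0.017,0.001,-0.001],-1],
    [[0.087,0.0695,0.1715],[0.017,0.001,-0.001],-1],
  ],
)

```text
time_s: 16.95
tool_pos: [0.6918, 0.2989, 0.2163]
tcp_rot: [0.651, -0.107, 0.696, -0.282]
wrist_force: [-0.6, 0.2, -2.3]
width: 0.304
```

>>> carry_out(
  plan=[
    [[0,0,0],[0,0,0],-1],
    [[0,0,0],[0,0,0],-1],
    [[0,0,0],[0,0,0],-1],
    [[0,0,0],[0,0,0],-1],
  ],
)

```text
time_s: 17.28
tool_pos: [0.6893, 0.3017, 0.2205]
tcp_rot: [0.653, -0.107, 0.696, -0.28]
wrist_force: [0.6, 0.0, -1.8]
width: 0.299
```

```bash
python3 tgt.py
```

```text
17.2833 [0.6892925  0.30171296 0.22051725] [ 0.531  1.054  1.165  2.091 -0.39   0.869] 0.29942641774907863 [ 0.6  0.  -1.8]
target [0.68953646 0.30191011 0.21938373] shift [0.0008 0.0008 0.0002] rotvec [-0.0172  0.0004 -0.0005]
```

Within 1 mm of the target. Holding for 2.75 s.

>>> carry_out(
  plan=[
    [[0,0,0],[0,0,0],-1],
    [[0,0,0],[0,0,0],-1],
    [[0,0,0],[0,0,0],-1],
    [[0,0,0],[0,0,0],-1],
    [[0,0,0],[0,0,0],-1],
    [[0,0,0],[0,0,0],-1],
    [[0,0,0],[0,0,0],-1],
    [[0,0,0],[0,0,0],-1],
    [[0,0,0],[0,0,0],-1],
    [[0,0,0],[0,0,0],-1],
    [[0,0,0],[0,0,0],-1],
    [[0,0,0],[0,0,0],-1],
  ],
)

```text
time_s: 18.28
tool_pos: [0.6896, 0.3015, 0.2195]
tcp_rot: [0.652, -0.107, 0.696, -0.281]
wrist_force: [0.3, 0.3, -0.8]
width: 0.301
```

>>> carry_out(
  plan=[
    [[0,0,0],[0,0,0],-1],
    [[0,0,0],[0,0,0],-1],
    [[0,0,0],[0,0,0],-1],
    [[0,0,0],[0,0,0],-1],
    [[0,0,0],[0,0,0],-1],
    [[0,0,0],[0,0,0],-1],
    [[0,0,0],[0,0,0],-1],
    [[0,0,0],[0,0,0],-1],
    [[0,0,0],[0,0,0],-1],
    [[0,0,0],[0,0,0],-1],
    [[0,0,0],[0,0,0],-1],
    [[0,0,0],[0,0,0],-1],
  ],
)

```text
time_s: 19.28
tool_pos: [0.6895, 0.3016, 0.2195]
tcp_rot: [0.652, -0.107, 0.696, -0.281]
wrist_force: [-0.0, -0.3, -1.7]
width: 0.299
```

>>> carry_out(
  plan=[
    [[0,0,0],[0,0,0],-1],
    [[0,0,0],[0,0,0],-1],
    [[0,0,0],[0,0,0],-1],
    [[0,0,0],[0,0,0],-1],
    [[0,0,0],[0,0,0],-1],
    [[0,0,0],[0,0,0],-1],
    [[0,0,0],[0,0,0],-1],
    [[0,0,0],[0,0,0],-1],
    [[0,0,0],[0,0,0],-1],
  ],
)

```text
time_s: 20.03
tool_pos: [0.6895, 0.3015, 0.2195]
tcp_rot: [0.652, -0.107, 0.696, -0.281]
wrist_force: [0.3, -0.0, -1.8]
width: 0.3
```

>>> carry_out(
  plan=[
    [[-0.005,-0.003,-0.008],[0,0,0],-1],
    [[-0.013,-0.01,-0.025],[0,0,0],-1],
    [[-0.022,-0.018,-0.043],[0,0,0],-1],
    [[-0.032,-0.026,-0.062],[0,0,0],-1],
    [[-0.042,-0.034,-0.081],[0,0,0],-1],
    [[-0.052,-0.042,-0.101],[0,0,0],-1],
    [[-0.062,-0.05,-0.12],[0,0,0],-1],
    [[-0.071,-0.058,-0.138],[0,0,0],-1],
    [[-0.08,-0.066,-0.156],[0,0,0],-1],
    [[-0.086,-0.071,-0.167],[0,0,0],-1],
    [[-0.088,-0.073,-0.171],[0,0,0],-1],
    [[-0.088,-0.073,-0.171],[0,0,0],-1],
  ],
)

```text
time_s: 21.03
tool_pos: [0.5188, 0.3302, 0.3323]
tcp_rot: [0.653, -0.107, 0.696, -0.28]
wrist_force: [-0.1, 0.5, -2.0]
width: 0.301
```

```bash
python3 tp.py; python3 - <<'E'
# pad pose from w8: near corners and near edge
from h import *
import pickle
from scipy.optimize import least_squares
m,s=pickle.load(open("w8.pkl","rb"));g=cv2.cvtColor(cv2.imread("pics/w8.png"),cv2.COLOR_BGR2GRAY)
print(g[145:160,300:330].mean(1).round().astype(int).tolist());r=g[185:190].mean(0)
print(r[265:285].round().astype(int).tolist(),r[345:362].round().astype(int).tolist())
E
```

```text
21.0333 [0.51884266 0.33022904 0.33229354] [-0.1  0.5 -2. ] [ 0.179  -0.2259  0.0154] [-0.5986 -0.1615  0.5427]
[126, 126, 126, 126, 121, 74, 51, 55, 62, 67, 68, 68, 68, 68, 68]
[121, 121, 122, 121, 121, 121, 121, 123, 122, 122, 118, 71, 50, 60, 66, 66, 66, 67, 66, 67] [68, 69, 68, 68, 68, 69, 69, 69, 66, 69, 100, 125, 127, 127, 129, 130, 129]
```

>>> carry_out(
  plan=[
    [[0.007,-0.009,0.001],[-0.024,-0.006,0.022],-1],
    [[0.023,-0.029,0.002],[-0.078,-0.021,0.071],-1],
    [[0.041,-0.052,0.003],[-0.138,-0.037,0.125],-1],
    [[0.059,-0.075,0.004],[-0.198,-0.053,0.179],-1],
    [[0.077,-0.097,0.005],[-0.257,-0.07,0.234],-1],
    [[0.095,-0.12,0.006],[-0.317,-0.086,0.288],-1],
    [[0.113,-0.143,0.007],[-0.377,-0.102,0.342],-1],
    [[0.13,-0.165,0.009],[-0.437,-0.118,0.396],-1],
    [[0.148,-0.188,0.01],[-0.497,-0.134,0.451],-1],
    [[0.164,-0.208,0.011],[-0.551,-0.149,0.5],-1],
    [[0.175,-0.222,0.012],[-0.587,-0.158,0.532],-1],
    [[0.179,-0.2265,0.012],[-0.599,-0.162,0.543],-1],
  ],
)

```text
time_s: 22.03
tool_pos: [0.4587, 0.0457, 0.2991]
tcp_rot: [0.695, -0.126, 0.696, 0.126]
wrist_force: [0.5, 1.0, -1.3]
width: 0.297
```

>>> carry_out(
  plan=[
    [[0,0,0],[0,0,0],-1],
    [[0,0,0],[0,0,0],-1],
    [[0,0,0],[0,0,0],-1],
    [[0,0,0],[0,0,0],-1],
  ],
)

```text
time_s: 22.37
tool_pos: [0.4596, 0.0496, 0.2994]
tcp_rot: [0.695, -0.127, 0.696, 0.126]
wrist_force: [-0.1, -0.2, -2.2]
width: 0.3
```

```bash
sed -i 's/.4625,.049,.30/.459,.0486,.1695/' tp.py; python3 tp.py; python3 - <<'E'
from h import *
s=robot.get_state();m=robot.camera_model("wrist");a=robot.grab_frame("wrist");cv2.imwrite("pics/w9.png",a);g=cv2.cvtColor(a,cv2.COLOR_BGR2GRAY).astype(float)
print(np.abs(np.diff(g[130:165,300:330].mean(1))).round().astype(int).tolist())
r=g[178:184].mean(0);print([i for i in range(250,380) if abs(r[i+1]-r[i-1])>25])
c=g[198:215,305:322].mean(1);print(c.round().astype(int).tolist(),[i for i in range(250,380) if abs(g[222:226,i+1].mean()-g[222:226,i-1].mean())>20])
T=q2r(s['tcp_rot']);print(proj(m,[s['tool_pos']*[1,1,0]+T.apply([0,-j*.04,.0053-.05]) +[0,0,z] for z in(0,.01) for j in(-1,1)]))
E
```

```text
22.3667 [0.45958909 0.04962496 0.29942169] [-0.1 -0.2 -2.2] [ 0.1299 -0.0007 -0.0007] [-0.     -0.0017  0.0005]
[0, 0, 2, 0, 1, 0, 0, 0, 1, 0, 0, 0, 0, 0, 1, 0, 0, 0, 0, 0, 0, 5, 48, 23, 5, 8, 6, 0, 1, 1, 0, 0, 1, 0]
[273, 274, 286, 287, 288, 338, 339, 340, 352, 353]
[13, 13, 13, 13, 14, 15, 15, 18, 34, 34, 32, 43, 54, 57, 58, 58, 59] [274, 275, 280, 281, 282, 345, 346, 351, 352]
[[353.79974459 154.7015477 ]
 [274.50200908 154.75131902]
 [354.88894209 155.79406958]
 [273.47142201 155.8449203 ]]
```

>>> carry_out(
  plan=[
    [[0.008,-0.001,-0.0015],[0,0,0],-1],
    [[0.024,-0.001,-0.0015],[0,0,0],-1],
    [[0.042,-0.001,-0.0015],[0,0,0],-1],
    [[0.06,-0.001,-0.0015],[0,0,0],-1],
    [[0.078,-0.001,-0.0015],[0,0,0],-1],
    [[0.095,-0.001,-0.0015],[0,0,0],-1],
    [[0.108,-0.001,-0.0015],[0,0,0],-1],
    [[0.118,-0.001,-0.0015],[0,0,0],-1],
    [[0.124,-0.001,-0.0015],[0,0,0],-1],
    [[0.127,-0.001,-0.0015],[0,0,0],-1],
    [[0.128,-0.001,-0.0015],[0,0,0],-1],
    [[0.128,-0.001,-0.0015],[0,0,0],-1],
  ],
)

```text
time_s: 23.42
tool_pos: [0.4581, 0.0477, 0.1718]
tcp_rot: [0.695, -0.127, 0.696, 0.126]
wrist_force: [0.7, 0.9, -1.3]
width: 0.297
```

>>> carry_out(
  plan=[
    [[0,0,0],[0,0,0],-1],
    [[0,0,0],[0,0,0],-1],
    [[0.0005,0,0],[0,0,0],-1],
    [[0.001,0,0],[0,0,0],-1],
    [[0.0015,0,0],[0,0,0],-1],
    [[0.0015,0,0],[0,0,0],-1],
    [[0.0015,0,0],[0,0,0],-1],
  ],
)

```text
time_s: 24.0
tool_pos: [0.458, 0.0475, 0.1702]
tcp_rot: [0.695, -0.126, 0.696, 0.126]
wrist_force: [-0.8, -0.3, -1.5]
width: 0.296
```

>>> carry_out(
  plan=[
    [[0.0005,0,0],[0,0,0],-1],
    [[0.0005,0,0],[0,0,0],-1],
    [[0.001,0,0],[0,0,0],-1],
    [[0.001,0,0],[0,0,0],-1],
    [[0.001,0,0],[0,0,0],-1],
  ],
)

```text
time_s: 24.42
tool_pos: [0.458, 0.0475, 0.1692]
tcp_rot: [0.695, -0.126, 0.696, 0.126]
wrist_force: [-0.2, 0.2, -1.6]
width: 0.302
```

>>> carry_out(
  plan=[
    [[0.0005,0,0],[0,0,0],-1],
    [[0.0005,0,0],[0,0,0],-1],
    [[0.0005,0,0],[0,0,0],-1],
  ],
)

```text
time_s: 24.67
tool_pos: [0.458, 0.0475, 0.1687]
tcp_rot: [0.695, -0.126, 0.696, 0.126]
wrist_force: [0.5, 1.0, -1.3]
width: 0.305
```

>>> carry_out(
  plan=[
    [[0.0005,0,0],[0,0,0],-1],
    [[0.0005,0,0],[0,0,0],-1],
    [[0.0005,0,0],[0,0,0],-1],
  ],
)

```text
time_s: 24.92
tool_pos: [0.458, 0.0475, 0.1682]
tcp_rot: [0.695, -0.126, 0.696, 0.126]
wrist_force: [-0.3, 0.2, -1.5]
width: 0.3
```

>>> carry_out(
  plan=[
    [[0.0005,0,0],[0,0,0],-1],
    [[0.0005,0,0],[0,0,0],-1],
    [[0.0005,0,0],[0,0,0],-1],
  ],
)

```text
time_s: 25.17
tool_pos: [0.4581, 0.0475, 0.1682]
tcp_rot: [0.696, -0.126, 0.696, 0.126]
wrist_force: [-0.7, -0.2, 4.5]
width: 0.297
```

Contact: the vertical force rose from −1.5 to 4.5 N at the height where it stood before. Releasing gently, then straight up.

>>> carry_out(
  plan=[
    [[0,0,0],[0,0,0],-0.2],
    [[0,0,0],[0,0,0],-0.1],
    [[0,0,0],[0,0,0],0.1],
    [[0,0,0],[0,0,0],0.4],
    [[0,0,0],[0,0,0],0.7],
    [[0,0,0],[0,0,0],1],
    [[0,0,0],[0,0,0],1],
    [[0,0,0],[0,0,0],1],
    [[0,0,0],[0,0,0],1],
    [[0,0,0],[0,0,0],1],
    [[0,0,0],[0,0,0],1],
    [[0,0,0],[0,0,0],1],
  ],
)

```text
time_s: 26.17
tool_pos: [0.458, 0.0475, 0.1677]
tcp_rot: [0.695, -0.126, 0.696, 0.126]
wrist_force: [-0.2, 0.1, -0.2]
width: 1.001
```

>>> carry_out(
  plan=[
    [[-0.005,0,0],[0,0,0],1],
    [[-0.015,0,0],[0,0,0],1],
    [[-0.035,0,0],[0,0,0],1],
    [[-0.06,0,0],[0,0,0],1],
    [[-0.085,0,0],[0,0,0],1],
    [[-0.11,0,0],[0,0,0],1],
    [[-0.135,0,0],[0,0,0],1],
    [[-0.155,0,-0.005],[0,0,0],1],
    [[-0.165,0,-0.02],[0,0,0],1],
    [[-0.165,0,-0.03],[0,0,0],1],
    [[-0.165,0,-0.03],[0,0,0],1],
    [[-0.165,0,-0.03],[0,0,0],1],
  ],
)

```text
time_s: 27.17
tool_pos: [0.4296, 0.0369, 0.3323]
tcp_rot: [0.695, -0.126, 0.696, 0.126]
wrist_force: [0.6, 0.9, 0.3]
width: 1.001
```

```bash
python3 - <<'E'
from h import *
s=robot.get_state();print(s['time_s'],s['tool_pos'],s['wrist_force'].round(1),s['width'])
m=robot.camera_model("wrist");a=robot.grab_frame("wrist");T=q2r(s['tcp_rot'])
cv2.imwrite("pics/w10f.png",a);b=robot.grab_frame("scene")
y=np.radians(20.6);P=R.from_euler('z',y)
c=cv2.resize(a[130:330,230:400],None,fx=2.4,fy=2.4,interpolation=cv2.INTER_CUBIC)
for z in (0,.01):
  pass
d=cv2.resize(b[190:280,300:390],None,fx=4,fy=4,interpolation=cv2.INTER_CUBIC)
H=max(c.shape[0],d.shape[0]);f=lambda i:cv2.copyMakeBorder(i,0,H-i.shape[0],0,0,0)
cv2.imwrite("pics/c10.png",cv2.convertScaleAbs(np.hstack([f(c),f(d)]),alpha=1.5))
E
```

```text
27.1667 [0.42961664 0.0369416  0.33233021] [0.6 0.9 0.3] 1.0011546539543232
```

View pics/c10.png

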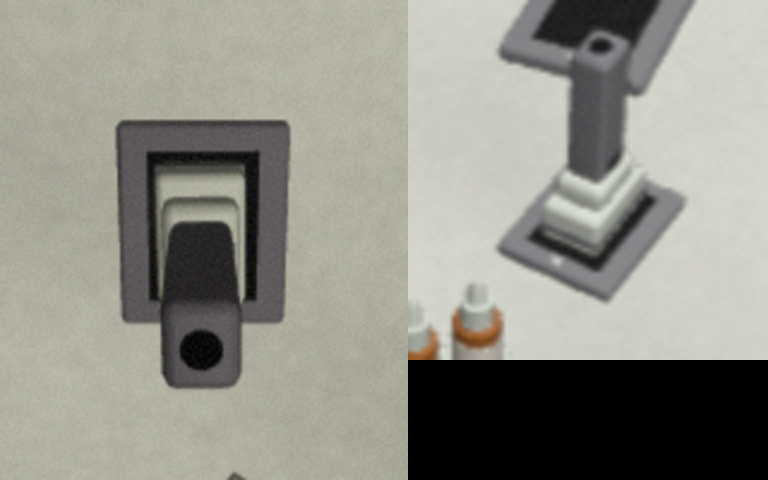

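The scanner stands upright and free on the small pad. The base's near edge is about 20 mm from the pad edge (ideal 19), with a sideways offset of about 2 mm, and the gripper is clear. Handing in.

```bash
python3 -c "
from cell import robot
print(robot.finish_job(), robot.get_state()['time_s'])"
```

```text
the job is handed in; nothing more can be done
the job is handed in; nothing more can be done
```

I scanned the three-bottle rack's label and set the scanner back upright on its small grey pad. The job was handed in after about 27 s of the 54 s allowed; handing in gives no verdict.

- **Scan:** I held the scanner over the label twice, about 2.75 s each time. After the first hold I found the scanner sat about 5 mm along its x in the grip, so the window was that far off along the label. I moved it over and scanned again, this time within about 1 mm of the computed pose (6 cm away, square to the label).
- **Set-down:** I lowered it in 0.5 mm steps until it touched, at about 4.5 N, then opened the gripper and backed away.
- **Last checks:** The final pictures show the scanner standing upright and free, about 1–2 mm from the pad's middle. The gripper is open and clear, and the wrist force is about zero.
- **Disagreements:** The networks' label points were 1–2 cm off between cameras, so I used my own fits to the label and pad corners in the pictures instead. My estimates of the pad's centre differed by 2–3 mm, so I used a value between them.
- **Bystanders:** I did not compare before-and-after positions of the loose things. No force reading at the end of any move suggested contact with them.

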